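# Seat the tablet counter's cover back on its pins

### The job

The blue cover of the tablet counter was left shoved to one side, riding on top of its four locating pins. Slide it back between its guide rails, without lifting it out of them, until it drops over all four pins and lies flat and fully home on the housing. Leave the bottle, pouch roll and carton nearby where they are.

Things in the scene. Friction and masses are not known exactly. Their poses are not given: they have to be found in the camera images.
- counter: Grey tablet counter, fixed to the worktop: open-topped housing 158 (x) x 200 (y) x 62 mm, small black panel on its -x face. Origin: centre of its underside, on the worktop; z up. Guide rails run along its long sides, parallel to y (x = +-72 to +-78 mm, up to z = 85 mm); both +-y ends are open. The cover can slide only along y, with 1.5 mm play each side.
- counter_rim (a point): Centre of the housing's top face (rim), 62 mm above the worktop, axes as the counter's. Four steel pins stand on the rim at x = +-56, y = +-55 mm: 10 mm diameter, 12 mm long, tapering to 6 mm over the top 4 mm. The cover is home when its origin is at this point and its axes are parallel.
- cover: Loose blue cover plate 141 (x) x 210 (y) x 6 mm, 0.2 to 0.45 kg. Origin: centre of its underside; z up. Four 15 mm through holes at x = +-56, y = +-55 mm. At the start it rests level on the pin tips (12 mm above the rim), between the rails, shifted 20 to 38 mm to the counter's +y. It slides at 1 to 4 N, drops 12 mm by its own weight when the holes meet the pins, and the pins then stop it.
- cover_grip (a point): Centre of the top of the black grip bar in the middle of the cover, 32 mm above the cover's origin. The bar is 84 mm long in x, 16 mm thick in y (faces at y = +-8 mm) and stands 26 mm above the plate; it can be pushed or pinched.
- bottle: Bystander: brown tablet bottle with black cap, 50 mm diameter, 85 mm tall, standing 235 to 265 mm from the counter's centre on its +y side. Origin at the centre of its underside.
- roll: Bystander: white roll of medicine pouches, 80 mm diameter, 51 mm tall, standing 200 to 240 mm from the counter's centre on its -y side. Origin at the centre of its underside.
- carton: Bystander: flat carton with a teal end, 46 x 110 x 20 mm, lying on the worktop on the right. Origin at the centre of its underside.

How it is judged (in metres and radians):
At the end, for the whole second after the job is handed in: The cover lies at rest on the rim, all four pins through its holes: underside within 3 mm of rim height, centre within 5 mm of the counter's, level within 0.03 rad, aligned within 0.06 rad; bottle, roll and carton within 30 mm of where they stood (z of cover in the frame of counter between 0.059 and 0.065 m and horizontal distance between cover and counter below 0.005 m and angle between the y axis of cover and the y axis of counter, either way round below 0.06 rad and angle between cover's own z axis and vertical below 0.03 rad and linear speed of cover below 0.01 m/s and distance of each of bottle, roll, carton from where it was at the start of the episode below 0.03 m); the robot touches nothing.
It fails at once if the bottle is knocked over or shoved more than 30 mm (distance of bottle from where it was at the start of the episode above 0.03 m or angle between bottle's own z axis and vertical above 0.5 rad).
It fails at once if the pouch roll or the carton is shoved more than 30 mm (distance of any of roll, carton from where it was at the start of the episode above 0.03 m).
It fails at once if the cover is lifted out of the guide rails (its underside more than 33 mm above the rim) (z of cover in the frame of counter above 0.095 m).
It also fails if it takes over 32 s, if anything falls off the work surface, if the arm or the gripper's body presses on something with over 40 N, if the wrist force passes 120 N, or if a joint passes its speed limit or range.

### The arm

A 7-joint arm with a two-finger parallel gripper is mounted at the origin on a cart in front of the work surface, level with it; the furniture and walls round the work are solid. World frame = base frame: x ahead of the robot, y to its left, z up, the work surface at z = 0. Lengths are in mm, angles in rad, forces in N, time in s.
With the tool pointing down it reaches from about 400 to 875 mm from the base axis. Payload 4.4 kg.
Tool frame: the origin (TCP) lies at the very end of the fingers, on their centre line; the grasp point (between the pads) lies 19 mm behind it; z points along the fingers, y is the direction in which the jaws open and shut (so a half turn about z gives the same grasp; the last joint's range is limited). The gripper opens to 85 mm and grips with 20 to 120 N. Pads are 22 mm wide; open, the fingers measure 114 mm over their backs; the gripper's body (76 mm by 85 mm) begins 54 mm behind the grasp point. The pads swing forward as they close: fully open they stand 13 mm farther back than shut.
Start: joints at [-1.195, 0.628, 0.038, 1.517, -0.027, 0.996, -0.02], TCP at [277.898, 587.614, 231.313] pointing down, gripper open.
Joint ranges: [-3.06, 3.06], [-0.37, 2.12], [-1.25, 1.32], [0.18, 2.47], [-1.1, 4.24], [0.23, 1.98], [-2.94, 2.94]. Speed limits (rad/s): [2.57, 2.57, 3.14, 3.14, 3.14, 3.14, 3.14].

### API

Orientations are given as [roll, pitch, yaw] about the fixed x, y, z axes, in that order (R = Rz(yaw) Ry(pitch) Rx(roll)).
In Python, from cell import read_state, get_image, calibration, finish_job gives the robot as it stands. The module is installed in compiled form; this text tells all that it offers.
- The arm moves only by the tool apply_moves, never from a script. Its argument "increments" is a list of rows, each an object of numbers: "tx", "ty", "tz": the shift along the world's x, y, z in m; "rx", "ry", "rz": the turn, a rotation vector about the world's x, y, z in units of 5 degrees (1.0 is 5 degrees); "claw": the finger opening in m, from 0 to 0.0854. In form: [{"tx": .., "ty": .., "tz": .., "rx": .., "ry": .., "rz": .., "claw": ..}, ...]. A call has 1 to 12 rows; each row is the pose to reach, as a shift and turn from the pose commanded when the call began; what a row does not reach only later rows make up. A row lasts 1/10 s, in which the tool goes at most 50 mm and 8.59 degrees, less where a joint would pass 70% of its speed; a pose out of reach is approached as far as the arm can. A call with a gripper value outside its range is refused whole. The fingers move at their own pace and stop on an object; the grip force is fixed at half the most. Time passes only in rows, so rows that repeat a pose let the fingers close. It gives the time, the measured TCP pose, the force and the opening at its end, in the units of the state.
- read_state(): the state, without advancing time (a new reading comes with each control period).
- get_image(name): name is "side" or "top" or "wrist"; returns the picture (384x512x3 uint8, red, green, blue); there is no depth.
- calibration(name): a dict with "camera_matrix" (3x3 intrinsics, pixels), "origin" and "attitude" of the camera in the world. Camera axes: x right, y up, looking along -z (the intrinsics and any distortion apply to the point x, -y, -z); pixel columns grow to the right and rows downward; lengths in mm; the calibration is good to about 2 mm. A picture is of the moment at which its call begins: read the wrist's pose just before it. calibration takes no time and is no camera call; for the wrist camera it gives the pose at the moment of the call.
- finish_job(): hands the job in, once; it reports no verdict.
The state is a dict: "clock": time; "qpos": joint angles; "qd": joint speeds; "tau": joint torques, N m; "eef_pos": TCP position; "tool_rot": TCP orientation; "force": force on the tool from outside, world axes, zero at the start; "torque": the same for the moment, N m; "width": finger opening in mm.
Only numpy, scipy, OpenCV 4.12 (cv2) and the standard library are available. Lean on these libraries where they do the work, as an engineer would, in place of code of your own. Each camera call takes 0.05 s, during which the arm holds its last target. There are 200 camera calls.

## Working session

There is one attempt and no reset: what is moved stays moved. The work goes in short steps, Python scripts to look and compute and a tool call to move; the robot and the scene stay as the last step left them, time stands still between calls to the robot, and variables do not carry over. Pictures are saved under pics/ and viewed, about 8 in all and at most 12, crops included, and the job is handed in when it is done.

Besides the shell and the picture viewer there is one more tool, called after "Request:" by a JSON object that holds its "fn" and its "kwargs", one argument or row to a line. apply_moves: Moves the arm, as the interface text tells. Its arguments: {"type":"object","properties":{"increments":{"type":"array"}},"required":["increments"]}

```bash
mkdir -p pics; python3 - <<'E'
from cell import *
import cv2
s=read_state();print(s['clock'],s['eef_pos'],s['tool_rot'],s['width'],s['force'])
for n in ("top","side"):
    im=get_image(n);cv2.imwrite(f"pics/{n}0.png",im[:,:,::-1])
    c=calibration(n);print(n,c)
E
```

```text
0.0 [277.64388782 587.03588943 230.39507066] [-3.13970826e+00  2.03026016e-05  2.69978507e+00] 84.96466695025747 [-0.03522812 -0.22318545  0.25084155]
top {'camera_matrix': array([[422.76480728,   0.        , 257.78744028],
       [  0.        , 422.76480728, 194.81231426],
       [  0.        ,   0.        ,   1.        ]]), 'origin': array([ 299.51918071, -173.44087557, 1240.86121275]), 'attitude': array([ 0.21772978,  0.00167053, -1.4615878 ])}
side {'camera_matrix': array([[391.2686358 ,   0.        , 258.28514785],
       [  0.        , 391.2686358 , 181.22450767],
       [  0.        ,   0.        ,   1.        ]]), 'origin': array([  305.20517083, -1300.25257939,   727.55658884]), 'attitude': array([ 1.07507886, -0.00191107, -0.19981728])}
```

View pics/top0.png

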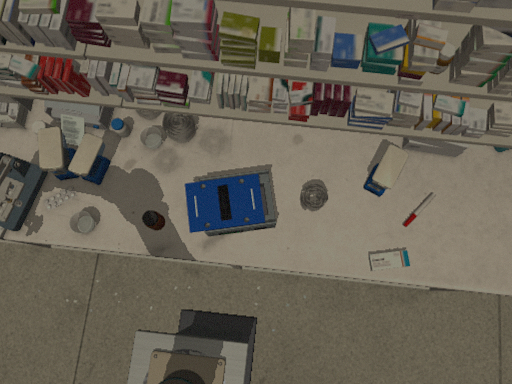

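View pics/side0.png

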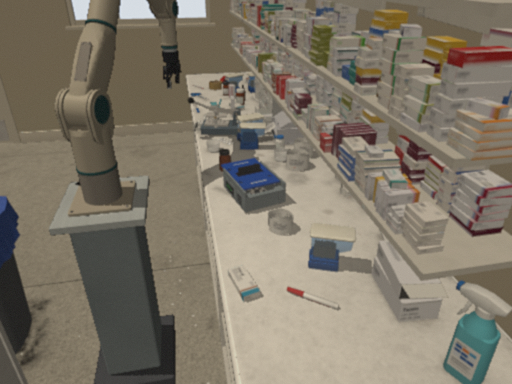

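```bash
cat > h.py <<'E'
import numpy as np,cv2
from scipy.spatial.transform import Rotation as R
from cell import *
def ray(c,px,z):
    K=c['camera_matrix'];px=np.atleast_2d(px).astype(float)
    d=np.c_[(px[:,0]-K[0,2])/K[0,0],-(px[:,1]-K[1,2])/K[1,1],-np.ones(len(px))]
    d=R.from_euler('xyz',c['attitude']).apply(d);o=np.array(c['origin'])
    return o+d*((z-o[2])/d[:,2])[:,None]
def proj(c,P):
    K=c['camera_matrix'];p=R.from_euler('xyz',c['attitude']).inv().apply(np.atleast_2d(P)-c['origin'])
    return np.c_[K[0,0]*p[:,0]/-p[:,2]+K[0,2],K[1,1]*p[:,1]/p[:,2]+K[1,2]]
E
python3 - <<'E'
from h import *
im=cv2.imread('pics/top0.png');c=calibration('top')
hsv=cv2.cvtColor(im,cv2.COLOR_BGR2HSV)
m=cv2.inRange(hsv,(105,120,50),(130,255,255));m[:160]=0;m[:,:170]=0;m[250:]=0;m[:,300:]=0
cs,_=cv2.findContours(m,0,2);k=cv2.convexHull(max(cs,key=cv2.contourArea))
W=ray(c,k[:,0],80)[:,:2].astype(np.float32);r=cv2.minAreaRect(W);print('cover',r)
print('bottle,roll,carton',ray(c,[[151,216]],85),ray(c,[[314,195]],51),ray(c,[[388,260]],20))
g=cv2.inRange(hsv,(0,0,0),(180,255,45));roi=np.zeros_like(g);roi[180:225,212:236]=1
cs,_=cv2.findContours(g*roi,0,2);k=max(cs,key=cv2.contourArea)
print('grip',cv2.minAreaRect(k),cv2.minAreaRect(ray(c,k[:,0],106)[:,:2].astype(np.float32)))
cv2.imwrite('pics/top0c.png',cv2.resize(im[160:245,130:290],None,fx=5,fy=5,interpolation=2))
E
```

```text
cover ((522.9977416992188, -52.63600158691406), (141.87506103515625, 209.0201416015625), 14.272156715393066)
bottle,roll,carton [[461.6012611  143.91666726  85.        ]] [[ 578.02043956 -303.85796246   51.        ]] [[ 418.50538115 -532.80141296   20.        ]]
grip ((224.01541137695312, 202.12310791015625), (34.233585357666016, 9.922779083251953), 82.87498474121094) ((518.8419189453125, -54.426116943359375), (95.86485290527344, 27.236408233642578), 14.358346939086914)
```

View pics/top0c.png

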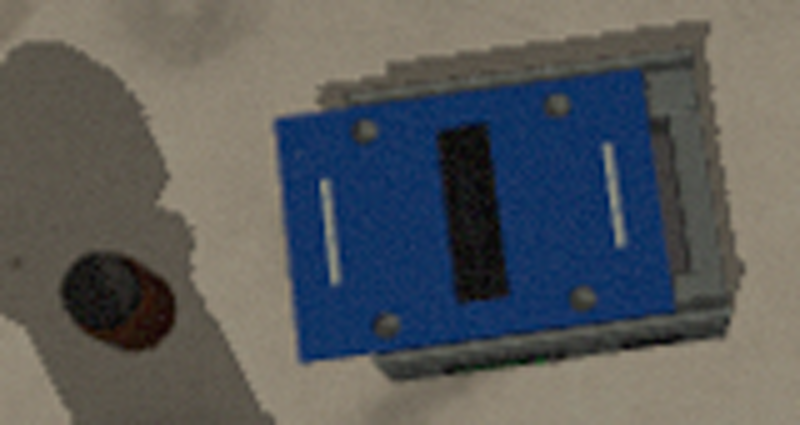

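Request:
{"fn": "apply_moves", "kwargs": {
  "increments": [
    {"tx": 0.243, "ty": -0.641, "tz": -0.04, "rz": 7.92, "claw": 0.04},
    {"tx": 0.243, "ty": -0.641, "tz": -0.04, "rz": 7.92, "claw": 0.04},
    {"tx": 0.243, "ty": -0.641, "tz": -0.04, "rz": 7.92, "claw": 0.04},
    {"tx": 0.243, "ty": -0.641, "tz": -0.04, "rz": 7.92, "claw": 0.04},
    {"tx": 0.243, "ty": -0.641, "tz": -0.04, "rz": 7.92, "claw": 0.04},
    {"tx": 0.243, "ty": -0.641, "tz": -0.04, "rz": 7.92, "claw": 0.04},
    {"tx": 0.243, "ty": -0.641, "tz": -0.04, "rz": 7.92, "claw": 0.04},
    {"tx": 0.243, "ty": -0.641, "tz": -0.04, "rz": 7.92, "claw": 0.04},
    {"tx": 0.243, "ty": -0.641, "tz": -0.04, "rz": 7.92, "claw": 0.04},
    {"tx": 0.243, "ty": -0.641, "tz": -0.04, "rz": 7.92, "claw": 0.04},
    {"tx": 0.243, "ty": -0.641, "tz": -0.04, "rz": 7.92, "claw": 0.04},
    {"tx": 0.243, "ty": -0.641, "tz": -0.04, "rz": 7.92, "claw": 0.04}
  ]
}}

```text
$.increments[0]: bad value
```

Request:
{"fn": "apply_moves", "kwargs": {
  "increments": [
    {"tx": 0.243, "ty": -0.641, "tz": -0.04, "rx": 0, "ry": 0, "rz": 7.92, "claw": 0.04},
    {"tx": 0.243, "ty": -0.641, "tz": -0.04, "rx": 0, "ry": 0, "rz": 7.92, "claw": 0.04},
    {"tx": 0.243, "ty": -0.641, "tz": -0.04, "rx": 0, "ry": 0, "rz": 7.92, "claw": 0.04},
    {"tx": 0.243, "ty": -0.641, "tz": -0.04, "rx": 0, "ry": 0, "rz": 7.92, "claw": 0.04},
    {"tx": 0.243, "ty": -0.641, "tz": -0.04, "rx": 0, "ry": 0, "rz": 7.92, "claw": 0.04},
    {"tx": 0.243, "ty": -0.641, "tz": -0.04, "rx": 0, "ry": 0, "rz": 7.92, "claw": 0.04},
    {"tx": 0.243, "ty": -0.641, "tz": -0.04, "rx": 0, "ry": 0, "rz": 7.92, "claw": 0.04},
    {"tx": 0.243, "ty": -0.641, "tz": -0.04, "rx": 0, "ry": 0, "rz": 7.92, "claw": 0.04},
    {"tx": 0.243, "ty": -0.641, "tz": -0.04, "rx": 0, "ry": 0, "rz": 7.92, "claw": 0.04},
    {"tx": 0.243, "ty": -0.641, "tz": -0.04, "rx": 0, "ry": 0, "rz": 7.92, "claw": 0.04},
    {"tx": 0.243, "ty": -0.641, "tz": -0.04, "rx": 0, "ry": 0, "rz": 7.92, "claw": 0.04},
    {"tx": 0.243, "ty": -0.641, "tz": -0.04, "rx": 0, "ry": 0, "rz": 7.92, "claw": 0.04}
  ]
}}

```text
clock: 1.3
eef_pos: [490.5, 25.5, 196.2]
tool_rot: [3.141, -0.0, -2.892]
force: [0.6, 0.2, 0.6]
width: 40.0
```

Request:
{"fn": "apply_moves", "kwargs": {
  "increments": [
    {"tx": 0.03, "ty": -0.06, "tz": -0.02, "rx": 0, "ry": 0, "rz": 0, "claw": 0.04},
    {"tx": 0.03, "ty": -0.06, "tz": -0.02, "rx": 0, "ry": 0, "rz": 0, "claw": 0.04},
    {"tx": 0.03, "ty": -0.06, "tz": -0.02, "rx": 0, "ry": 0, "rz": 0, "claw": 0.04},
    {"tx": 0.03, "ty": -0.06, "tz": -0.02, "rx": 0, "ry": 0, "rz": 0, "claw": 0.04}
  ]
}}

```text
clock: 1.7
eef_pos: [519.7, -32.0, 176.0]
tool_rot: [3.141, -0.001, -2.893]
force: [0.4, 1.1, 0.2]
width: 40.3
```

```bash
python3 - <<'E'
from h import *
s=read_state();print(s['clock'],s['eef_pos'],s['tool_rot'],s['width'],s['force'])
c=calibration('wrist');im=get_image('wrist')[:,:,::-1].copy()
cv2.imwrite('pics/w1.png',im);print(c)
print(proj(c,[[521,-53.5,106],s['eef_pos']]))
hsv=cv2.cvtColor(im,cv2.COLOR_BGR2HSV);m=cv2.inRange(hsv,(105,120,40),(130,255,255))
cs,_=cv2.findContours(m,0,2);k=cv2.convexHull(max(cs,key=cv2.contourArea))
print(cv2.minAreaRect(ray(c,k[:,0],80)[:,:2].astype(np.float32)),cv2.boundingRect(k))
E
```

```text
1.7 [519.65272453 -32.01486515 175.97845653] [ 3.14052596e+00 -1.15530326e-03 -2.89264253e+00] 40.296038669762304 [0.39409604 1.1010298  0.24782816]
{'camera_matrix': array([[285.78646702,   0.        , 257.63027371],
       [  0.        , 285.78646702, 194.39791779],
       [  0.        ,   0.        ,   1.        ]]), 'origin': array([449.72008051, -50.26940414, 319.4872559 ]), 'attitude': array([-2.85616998e-01, -4.63002638e-04,  1.81983724e+00])}
[[231.10302344 201.24838855]
 [258.3323779  246.6754741 ]]
((524.5020141601562, -51.75334167480469), (141.586181640625, 210.5736846923828), 14.147149085998535) (103, 112, 261, 157)
```

View pics/w1.png

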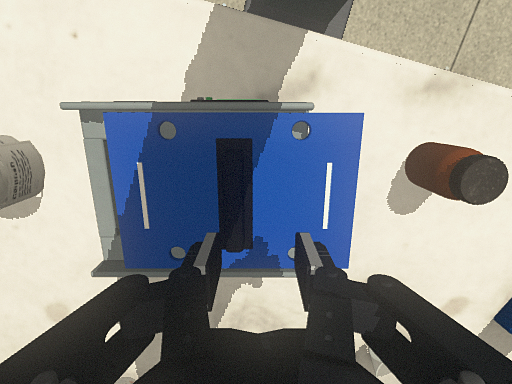

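```bash
python3 - <<'E'
from h import *
# wrist pose unchanged since picture
c=calibration('wrist')
p=ray(c,[[62,105],[313,105],[92,272],[349,272]],85);u=np.array([-np.sin(np.radians(14.2)),np.cos(np.radians(14.2))])
cov=np.array([523.7,-52.2]);print(p,(p[:,:2]-cov)@u)
print(u)
E
```

```text
[[ 483.86462685 -198.86315286   85.        ]
 [ 435.00965064   -8.26437944   85.        ]
 [ 627.70257666 -162.76618712   85.        ]
 [ 568.41034347   68.90402734   85.        ]] [-132.41000029   64.3495808  -132.70047616  106.43595868]
[-0.24530739  0.96944535]
```

Request:
{"fn": "apply_moves", "kwargs": {
  "increments": [
    {"tx": 0.004, "ty": -0.02, "tz": 0, "rx": 0, "ry": 0, "rz": 0, "claw": 0.04},
    {"tx": 0.004, "ty": -0.02, "tz": -0.04, "rx": 0, "ry": 0, "rz": 0, "claw": 0.04},
    {"tx": 0.004, "ty": -0.02, "tz": -0.065, "rx": 0, "ry": 0, "rz": 0, "claw": 0.04},
    {"tx": 0.004, "ty": -0.02, "tz": -0.08, "rx": 0, "ry": 0, "rz": 0, "claw": 0.04},
    {"tx": 0.004, "ty": -0.02, "tz": -0.09, "rx": 0, "ry": 0, "rz": 0, "claw": 0.04},
    {"tx": 0.004, "ty": -0.02, "tz": -0.09, "rx": 0, "ry": 0, "rz": 0, "claw": 0.04},
    {"tx": 0.004, "ty": -0.02, "tz": -0.09, "rx": 0, "ry": 0, "rz": 0, "claw": 0.04}
  ]
}}

```text
clock: 2.45
eef_pos: [524.6, -51.6, 87.0]
tool_rot: [3.142, 0.001, -2.891]
force: [-0.5, 0.7, -0.5]
width: 39.7
```

Request:
{"fn": "apply_moves", "kwargs": {
  "increments": [
    {"tx": 0, "ty": 0, "tz": -0.003, "rx": 0, "ry": 0, "rz": 0, "claw": 0.026},
    {"tx": 0, "ty": 0, "tz": -0.003, "rx": 0, "ry": 0, "rz": 0, "claw": 0.026},
    {"tx": 0, "ty": 0, "tz": -0.003, "rx": 0, "ry": 0, "rz": 0, "claw": 0.026},
    {"tx": 0.001, "ty": -0.0039, "tz": -0.003, "rx": 0, "ry": 0, "rz": 0, "claw": 0.026},
    {"tx": 0.002, "ty": -0.0078, "tz": -0.003, "rx": 0, "ry": 0, "rz": 0, "claw": 0.026},
    {"tx": 0.003, "ty": -0.0116, "tz": -0.003, "rx": 0, "ry": 0, "rz": 0, "claw": 0.026},
    {"tx": 0.0039, "ty": -0.0155, "tz": -0.003, "rx": 0, "ry": 0, "rz": 0, "claw": 0.026},
    {"tx": 0.0049, "ty": -0.0194, "tz": -0.003, "rx": 0, "ry": 0, "rz": 0, "claw": 0.026},
    {"tx": 0.0059, "ty": -0.0233, "tz": -0.003, "rx": 0, "ry": 0, "rz": 0, "claw": 0.026},
    {"tx": 0.0069, "ty": -0.0271, "tz": -0.003, "rx": 0, "ry": 0, "rz": 0, "claw": 0.026}
  ]
}}

```text
clock: 3.45
eef_pos: [531.2, -79.9, 83.3]
tool_rot: [3.141, -0.0, -2.892]
force: [-0.9, 3.1, 3.2]
width: 26.0
```

```bash
python3 - <<'E'
from h import *
s=read_state();print(s['clock'],s['eef_pos'],s['tool_rot'],s['width'],s['force'])
c=calibration('wrist');im=get_image('wrist')[:,:,::-1].copy();cv2.imwrite('pics/w2.png',im)
E
```

```text
3.45 [531.15331656 -79.9062639   83.34824312] [ 3.14147623e+00 -1.42683461e-04 -2.89239560e+00] 26.042776702799806 [-0.9094276   3.1154885   3.18032124]
```

View pics/w2.png

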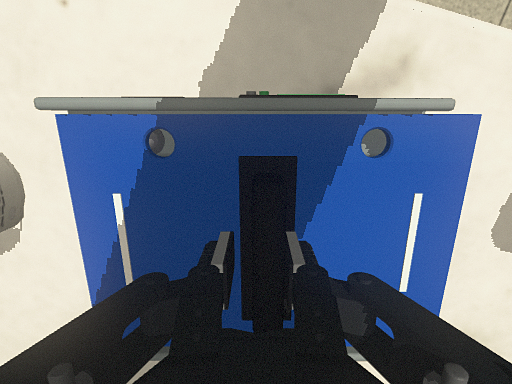

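Request:
{"fn": "apply_moves", "kwargs": {
  "increments": [
    {"tx": 0.0004, "ty": -0.0015, "tz": 0.001, "rx": 0, "ry": 0, "rz": 0, "claw": 0.026},
    {"tx": 0.0007, "ty": -0.0029, "tz": 0.001, "rx": 0, "ry": 0, "rz": 0, "claw": 0.026},
    {"tx": 0.0011, "ty": -0.0044, "tz": 0.001, "rx": 0, "ry": 0, "rz": 0, "claw": 0.026},
    {"tx": 0.0015, "ty": -0.0058, "tz": 0.001, "rx": 0, "ry": 0, "rz": 0, "claw": 0.026},
    {"tx": 0.0015, "ty": -0.0058, "tz": 0.001, "rx": 0, "ry": 0, "rz": 0, "claw": 0.026}
  ]
}}

```text
clock: 4.0
eef_pos: [532.6, -85.9, 84.2]
tool_rot: [-3.141, -0.0, -2.893]
force: [-0.7, 0.2, 0.1]
width: 26.3
```

Request:
{"fn": "apply_moves", "kwargs": {
  "increments": [
    {"tx": 0.0003, "ty": -0.001, "tz": 0, "rx": 0, "ry": 0, "rz": 0, "claw": 0.026},
    {"tx": 0.0005, "ty": -0.0019, "tz": 0, "rx": 0, "ry": 0, "rz": 0, "claw": 0.026},
    {"tx": 0.0005, "ty": -0.0019, "tz": 0, "rx": 0, "ry": 0, "rz": 0, "claw": 0.026}
  ]
}}

```text
clock: 4.3
eef_pos: [533.4, -87.8, 84.5]
tool_rot: [-3.141, 0.0, -2.893]
force: [0.2, -1.7, 0.0]
width: 26.2
```

```bash
python3 - <<'E'
from h import *
s=read_state();print(s['clock'],s['eef_pos'],s['tool_rot'],s['width'],s['force'])
c=calibration('wrist');im=get_image('wrist')[:,:,::-1].copy();cv2.imwrite('pics/w3.png',im)
E
```

```text
4.3 [533.39928919 -87.81418432  84.48221645] [-3.14096592e+00  3.94765427e-04 -2.89269621e+00] 26.166101311816448 [ 0.24920958 -1.71825651  0.00247837]
```

View pics/w3.png

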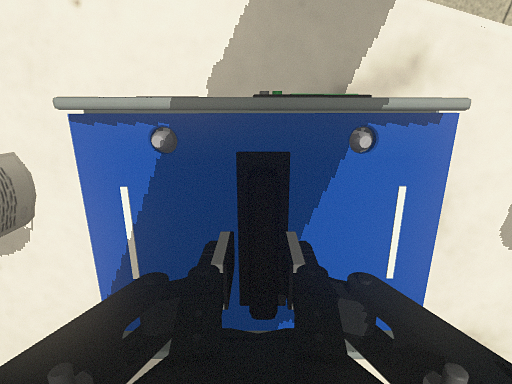

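Request:
{"fn": "apply_moves", "kwargs": {
  "increments": [
    {"tx": -0.0003, "ty": 0.0015, "tz": 0, "rx": 0, "ry": 0, "rz": 0, "claw": 0.036},
    {"tx": -0.0003, "ty": 0.0015, "tz": 0, "rx": 0, "ry": 0, "rz": 0, "claw": 0.036},
    {"tx": -0.0003, "ty": 0.0015, "tz": 0.01, "rx": 0, "ry": 0, "rz": 0, "claw": 0.036},
    {"tx": -0.0003, "ty": 0.0015, "tz": 0.03, "rx": 0, "ry": 0, "rz": 0, "claw": 0.036},
    {"tx": 0, "ty": 0, "tz": 0.07, "rx": 0, "ry": 0, "rz": 0, "claw": 0.036},
    {"tx": -0.03, "ty": 0, "tz": 0.11, "rx": 0, "ry": 0, "rz": 0, "claw": 0.036},
    {"tx": -0.07, "ty": 0.0, "tz": 0.13, "rx": 0, "ry": 0, "rz": 0, "claw": 0.036},
    {"tx": -0.07, "ty": 0.0, "tz": 0.13, "rx": 0, "ry": 0, "rz": 0, "claw": 0.036},
    {"tx": -0.07, "ty": 0.0, "tz": 0.13, "rx": 0, "ry": 0, "rz": 0, "claw": 0.036}
  ]
}}

```text
clock: 5.25
eef_pos: [463.3, -87.5, 215.8]
tool_rot: [-3.14, 0.002, -2.893]
force: [-0.1, 1.2, -0.2]
width: 35.7
```

```bash
python3 - <<'E'
from h import *
s=read_state();print(s['clock'],s['eef_pos'],s['width'],s['force'])
c=calibration('wrist');im=get_image('wrist')[:,:,::-1].copy();cv2.imwrite('pics/w4.png',im)
hsv=cv2.cvtColor(im,cv2.COLOR_BGR2HSV);m=cv2.inRange(hsv,(105,120,40),(130,255,255))
cs,_=cv2.findContours(m,0,2);k=cv2.convexHull(max(cs,key=cv2.contourArea))
for z in(68,80):print(z,cv2.minAreaRect(ray(c,k[:,0],z)[:,:2].astype(np.float32)),cv2.boundingRect(k))
b=get_image('side')[:,:,::-1];b0=cv2.imread('pics/side0.png')
f=lambda a:cv2.resize(a[140:310,190:290],None,fx=3.5,fy=3.5,interpolation=2)
cv2.imwrite('pics/s4.png',np.hstack([f(b0),f(b)]))
E
```

```text
5.25 [463.26843052 -87.51343483 215.75434741] 35.74710177911116 [-0.06614331  1.20436599 -0.22150137]
68 ((533.5618896484375, -84.85163116455078), (139.90948486328125, 210.11546325683594), 14.706835746765137) (144, 180, 201, 116)
80 ((527.756103515625, -85.70530700683594), (134.14031982421875, 201.45126342773438), 14.706822395324707) (144, 180, 201, 116)
```

View pics/w4.png

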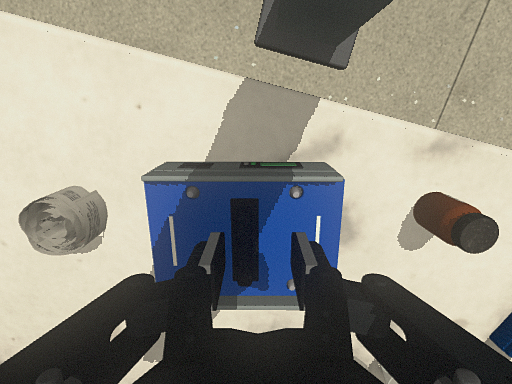

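View pics/s4.png

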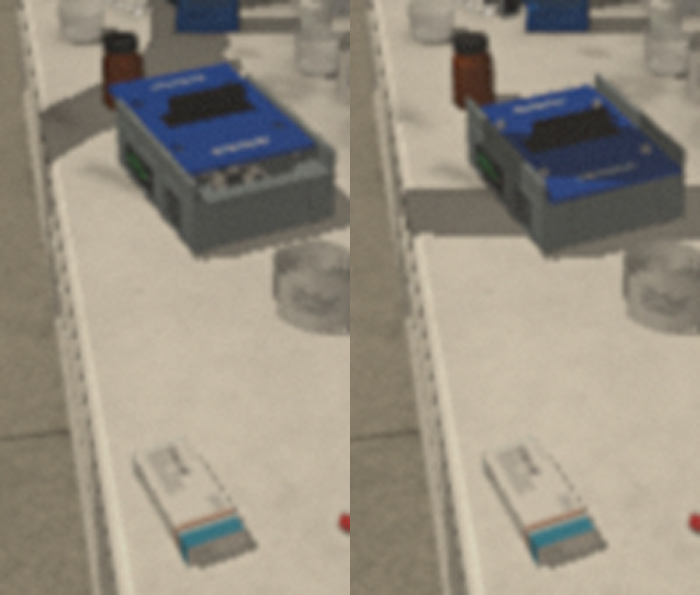

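The side view shows the cover down between the rails with pins through the holes, the near end flush with the housing. Its apparent size fits only z = 68 mm (139.9 x 210.1 mm), and the bottle, roll and carton have not moved.

```bash
python3 -c "
from cell import *
print(finish_job())"
```

```text
the job is handed in; nothing more can be done
None
```

I handed the job in at about 5.4 s, and the cover looks fully home on the housing; the hand-in itself gives no verdict. I lowered the half-closed fingers over the grip bar and pushed the cover about 34 mm toward the counter's -y until it dropped over the pins. Then I opened the fingers and lifted the gripper well clear.

**Height:** the cover's outline measures 139.9 x 210.1 mm if its top is at 68 mm, which matches the real 141 x 210 mm. At the old riding height of 80 mm it would come out too small (134 x 201 mm).

**Position:** the cover moved about 34 mm, against the 32–34 mm offset I estimated from the rails. Its measured angle changed by about 0.5° (14.2° to 14.7°), but the fingers partly hid it, so that is within measuring error. The pins show through the holes I could see; one hole was hidden in the last wrist view.

**Surroundings:** the bottle, roll and carton look unmoved in the before-and-after side pictures. Forces reported after each move were under about 5 N, and the gripper was touching nothing at the end.

**Disagreements:** one move call was refused because I left out the zero turns, so nothing moved. No other check failed.

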